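# Clear the clip box away and hold the bread bin open

### The job

I am coming with a loaf and both hands full. Lay the small cardboard clip box flat in the open drawer at the end of the bread bin, let go of it and slide the drawer fully shut; then, before moving the release knob on top, tug the lid up to feel whether it is caught, and if it is, free it by sliding that knob over. Lift the lid at least halfway to upright (45 degrees or more) and finish still holding it open there, steady, because it falls shut by itself; leave the jar, the pepper mill and the mug where they are.

Things in the scene. Friction and masses are not known exactly. Their poses are not given: they have to be found in the camera images.
- bread_bin: White bread bin, fixed. Origin on the worktop under the middle of the upper box; x depth (front at -110 mm faces the robot, back 110), y width, z up. Plinth with drawer: y -140 to 170, 65 mm high; upper box: y -140 to 140, top 165 mm high, leaving the plinth 30 mm proud at the +y end, whence the drawer comes. Top: fixed deck (x -110 to -52) with the release knob, behind it the lid (x -50 to 100).
- drawer (a joint): Drawer of the plinth, sliding out along +y of the bread bin; value in m: 0 = fully shut, grows as it opens (to 0.15). It starts 0.115 to 0.14 open. It needs about 1.2 N (plus some damping) to slide and stays where it is left.
- drawer_in (a point): Centre of the drawer's inner floor, 15.5 mm above the worktop, axes as the bread bin's (at x 0, y 75 mm + opening d in its frame). Inside: 138 mm along x, 178 mm along y, walls 32 mm high. Only its outer part is uncovered: y from 95 mm - d to 89 mm; the plinth's ceiling over the rest is 41 mm above the inner floor.
- drawer_pull (a point): Middle of the drawer's pull, a steel bar 10 mm thick, 80 mm long (along the bin's x), 35.5 mm above the worktop, its axis 25 mm out (+y) from the front panel, at y = 207 mm in the bin's frame when shut. The panel is 190 mm wide, from 4 to 62 mm above the worktop. Pushing bar or panel along -y shuts the drawer.
- clip_box: Small closed cardboard box of food-bag clips, 42 mm (x) by 70 mm (y) by 30 mm high, about 80 g; origin at the centre of its underside, z up. Loose on the worktop to the left of the drawer.
- lid (a joint): Hinge of the lid, rad: 0 = shut, grows as its front edge rises, stop at 1.3. It falls shut from any angle when let go (about 2 to 3 N of lift at the bar). A caught lid has a little play, rising to about 0.03 rad (4 mm at the bar), then stops hard; a free one swings straight up. Whether it is caught cannot be seen and changes from start to start.
- lid_panel: The lid: wooden panel with steel bar, about 0.35 kg, 264 mm wide, 150 mm from hinge to front edge, 8 mm thick. Origin on the hinge line (x 100, y 0, z 157 mm in the bread bin's frame); shut, its axes are the bread bin's and the panel runs from x = -150 mm to 0 and z = 0 to 8 mm.
- lid_bar (a point): Middle of the lid's round bar handle, 10 mm thick, 120 mm long along y between two posts, its axis 35 mm above the lid. In the lid panel's frame: (-120, 45, 43) mm, so 200 mm above the worktop when shut. It moves on an arc about the hinge line.
- release (a joint): Release knob on the front deck, sliding along +y of the bread bin; m: 0 = as at the start, 0.03 = all the way. It pushes the catch inside clear (from about 0.022 on) and stays where it is left, so it need not be held; 2 to 4 N to slide.
- release_knob (a point): Top centre of the release knob, a steel block 14 mm (x) by 18 mm (y) standing 33 mm above the deck; its top is 198 mm above the worktop. At the start at x = -85, y = -80 mm in the bread bin's frame.
- jar: Glass jar, 84 mm across, 115 mm high, to be left alone; origin at the centre of its base.
- pepper_mill: Turned wooden pepper mill, 56 mm across, 176 mm high, to be left alone; origin at the centre of its base.
- mug: White mug, 80 mm across, 90 mm high, to be left alone; origin at the centre of its base.
Things that resemble listed ones, but are neither listed nor needed, are in the scene too. Of the things that look like the clip_box, the smallest one is meant.

How it is judged:
On the way, in this order (a step that is already met when the one before it is completed fails the run):
1. the clip box lies flat in the open drawer, let go (x of clip_box in the frame of drawer_in between -0.055 and 0.055 m and y of clip_box in the frame of drawer_in between -0.075 and 0.075 m and z of clip_box in the frame of drawer_in between -0.006 and 0.012 m and angle between clip_box's own z axis and vertical below 0.25 rad and value of joint drawer above 0.06 m and contact force between the fingers and clip_box below 0.1 N), for 0.1 s.
2. the drawer is fully shut with the clip box in it (x of clip_box in the frame of drawer_in between -0.055 and 0.055 m and y of clip_box in the frame of drawer_in between -0.075 and 0.075 m and z of clip_box in the frame of drawer_in between -0.006 and 0.012 m and angle between clip_box's own z axis and vertical below 0.25 rad and value of joint drawer below 0.006 m), for 0.1 s.
3. the lid is tugged up at least through its play while the release knob has not been moved (value of joint lid above 0.015 rad and value of joint release below 0.004 m and contact force between the fingers and lid_panel above 0.5 N), for 0.05 s.
At the end, for the whole second after the job is handed in: The fingers hold the lid open (contact over 0.5 N on the lid), still (under 0.15 rad/s), at 0.75 rad or more, its bar over 0.25 m high; the drawer is within 6 mm of shut; the clip box lies flat (within 0.25 rad) on the drawer's floor (all of step 2 and value of joint lid above 0.75 rad and velocity of joint lid between -0.15 and 0.15 rad/s and contact force between the fingers and lid_panel above 0.5 N and height (world z) of lid_bar above 0.25 m); the arm keeps its last pose, push and grip.
It fails at once if the jar is moved by more than 30 mm or tipped (distance of jar from where it was at the start of the episode above 0.03 m or angle between jar's own z axis and vertical above 0.4 rad).
It fails at once if the pepper mill is moved by more than 30 mm or tipped (distance of pepper_mill from where it was at the start of the episode above 0.03 m or angle between pepper_mill's own z axis and vertical above 0.4 rad).
It fails at once if the mug is moved by more than 30 mm or tipped (distance of mug from where it was at the start of the episode above 0.03 m or angle between mug's own z axis and vertical above 0.4 rad).
It also fails if it takes over 72 s, if anything falls off the work surface, if the arm or the gripper's body presses on something with over 40 N, if the wrist force passes 120 N, or if a joint passes its speed limit or range.

### The arm

A 6-joint arm with a two-finger parallel gripper is mounted at the origin on the work surface. World frame = base frame: x ahead of the robot, y to its left, z up, the work surface at z = 0. Lengths are in m, angles in rad, forces in N, time in s.
With the tool pointing down it reaches from about 0.375 to 0.825 m from the base axis. Payload 5.5 kg.
Tool frame: the origin (TCP) lies on the centre line of the jaws, within the pads' length; the fingertips stand 17 mm ahead of it and the grasp point (between the pads) lies 2 mm behind it; z points along the fingers, y is the direction in which the jaws open and shut (so a half turn about z gives the same grasp; the last joint's range is limited). The gripper opens to 85 mm and grips with 20 to 120 N. Pads are 22 mm wide; open, the fingers measure 114 mm over their backs; the gripper's body (76 mm by 85 mm) begins 54 mm behind the grasp point. The pads swing forward as they close: fully open they stand 13 mm farther back than shut.
Start: joints at [1.188, 0.314, -0.047, 1.21, 0, 1.571], TCP at [0.224, 0.557, 0.248] pointing down, gripper open.
Joint ranges: [-2.67, 2.67], [-0.69, 1.73], [-1.03, 1.25], [-2.08, 2.16], [-1.42, 1.45], [-3.14, 3.14]. Speed limits (rad/s): [2.39, 2.39, 3.01, 3.14, 3.14, 3.14].

### API

Orientations are given as a unit quaternion [w, x, y, z].
In Python, from station import manip, viewer, nets gives the robot as it stands.
- The arm moves only by the tool step_arm, never from a script. Its arguments are lists of equal length, an entry for each row: "linear": the shift along the tool's x, y, z in cm, a list of three; "roll": the turn about the tool's z in rad. In form: {"linear": [[dx, dy, dz], ...], "roll": [roll, ...]}. A call has 1 to 20 rows; each row is the pose to reach, as a shift and turn from the pose commanded when the call began, along the tool's axes at that moment; what a row does not reach only later rows make up. A row lasts 1/12 s, in which the tool goes at most 41.7 mm and 7.16 degrees, less where a joint would pass 70% of its speed; a pose out of reach is approached as far as the arm can. A call with a gripper value outside its range is refused whole. "jaw" is the finger opening in cm, from 0 to 8.54, set as the call begins (left out, the last holds). The fingers move at their own pace and stop on an object; "force" is the grip in N (left out, the last holds). Time passes only in rows, so rows that repeat a pose let the fingers close. It gives the time, the measured TCP pose, the force and the opening at its end, in the units of the state.
- manip.sense(): the state, without advancing time (a new reading comes with each control period).
- viewer.capture(name): name is "scene" or "top"; returns a dict with "image" (384x512x3 uint8, red, green, blue), "fov_y" (degrees; the focal length in pixels is half the picture's height over the tangent of half this angle, whatever the lens; pixels are square), "cx", "cy" (the principal point, pixels), "dist" ([k1, k2, p1, p2, k3] as OpenCV has them; the pictures are not rectified), "view" (4x4, takes a point from world to camera coordinates). Camera axes: x right, y down, z forward; pixel columns grow to the right and rows downward; lengths in m; the calibration is good to about 2 mm. A picture is of the moment at which its call begins. There is no depth.
- manip.finish_job(): hands the job in, once; it reports no verdict.
Trained networks look in a picture, given as the dict that the camera call returned (one of the last four; its "shot" number tells which), for a name from the list of things; names that differ only in an ending like _2 or _b are one class to them, and where a whole thing is asked for, a point or a joint stands for the part that bears it (a point fixed in the world has none). Each returns a list of dicts, best first, with "conf" (0 to 1); they miss things now and then, are a little off and sometimes report something else, mostly with a low value. They report only what shows in the picture. A call takes as long as a camera call. They do not tell look-alikes from the thing itself.
- nets.silhouettes(query, picture): "mask" (384x512 bool, what is visible of it).
- nets.spot_point(query, picture): "point" ([x, y, z] in m, in world coordinates, good to about 4 mm: a listed point, or the origin of a listed thing).
The state is a dict: "clock": time; "joint_positions": joint angles; "joint_vel": joint speeds; "tau": joint torques, N m; "position": TCP position; "tcp_rot": TCP orientation; "wrist_force": force on the tool from outside, world axes, zero at the start; "ft_torque": the same for the moment, N m; "opening": finger opening in m.
Only numpy, scipy, OpenCV 4.12 (cv2) and the standard library are available. Lean on these libraries where they do the work, as an engineer would, in place of code of your own. Each camera call takes 0.05 s, during which the arm holds its last target.

## Working session

There is one attempt and no reset: what is moved stays moved. The work goes in short steps, Python scripts to look and compute and a tool call to move; the robot and the scene stay as the last step left them, time stands still between calls to the robot, and variables do not carry over. Pictures are saved under pics/ and viewed, and the job is handed in when it is done.

Besides the shell and the picture viewer there is one more tool, called as name([rows], argument=value, ...), one row to a line, values as JSON. step_arm: Moves the arm, as the interface text tells. Its arguments: {"type":"object","properties":{"linear":{"type":"array","items":{"type":"array","items":{"type":"number"}}},"roll":{"type":"array","items":{"type":"number"}},"jaw":{"type":"number"},"force":{"type":"number"}},"required":["linear","roll"]}

```bash
mkdir -p pics; ls; cat > look.py <<'E'
import cv2,numpy as np
from station import manip, viewer, nets
E
python3 - <<'E'
from look import *
print(manip.sense())
for n in ["scene","top"]:
    p=viewer.capture(n); cv2.imwrite(f"pics/{n}0.png",cv2.cvtColor(p["image"],cv2.COLOR_RGB2BGR))
    print(n,{k:v for k,v in p.items() if k!="image"})
    for q in ["bread_bin","drawer_in","drawer_pull","clip_box","lid_panel","lid_bar","release_knob","jar","pepper_mill","mug"]:
        try: print(q,[(np.round(r["point"],3).tolist(),round(r["conf"],2)) for r in nets.spot_point(q,p)])
        except Exception as e: print(q,e)
E
```

```text
pics
{'clock': 0.0, 'joint_positions': array([ 1.18798810e+00,  3.14223990e-01, -4.80498319e-02,  1.21020746e+00,
       -3.43030476e-05,  1.57080677e+00]), 'joint_vel': array([ 0.00010846, -0.0006296 ,  0.00099831,  0.00185456,  0.00231883,
        0.00125753]), 'tau': array([ 1.15311700e-04, -5.39593041e+01,  3.39748728e+01,  1.91874476e-02,
        1.72452774e-04, -9.07255412e-06]), 'position': array([0.2239251 , 0.55606833, 0.24744858]), 'tcp_rot': array([-1.43427930e-04,  1.90242597e-01,  9.81736749e-01, -8.30354337e-04]), 'wrist_force': array([-0.0119437 ,  0.19252199,  1.33466486]), 'ft_torque': array([-0.04479761, -0.00309665, -0.03838099]), 'opening': 0.08555695383801065}
scene {'fov_y': 42.239958145597754, 'cx': 259.0678258971123, 'cy': 194.8329385925978, 'dist': array([-0.14039702,  0.        ,  0.        ,  0.        ,  0.        ]), 'view': array([[-0.73494314,  0.67809232,  0.00702766,  0.37728501],
       [ 0.56684388,  0.61999004, -0.54249458, -0.22140132],
       [-0.37221848, -0.39471908, -0.84002991,  1.77927395],
       [ 0.        ,  0.        ,  0.        ,  1. 
[... 889 characters left out ...]
 0.08421898,  0.02357046, -0.99616846,  1.57883359],
       [ 0.        ,  0.        ,  0.        ,  1.        ]]), 'shot': 2}
bread_bin [([0.606, -0.131, 0.003], 0.81)]
drawer_in [([0.558, 0.062, 0.018], 0.93)]
drawer_pull [([0.528, 0.194, 0.04], 0.63)]
clip_box [([0.496, 0.546, -0.001], 0.84), ([0.368, 0.456, -0.0], 0.76), ([0.483, 0.397, 0.003], 0.5)]
lid_panel [([0.705, -0.11, 0.163], 0.72), ([0.493, -0.488, -0.002], 0.52)]
lid_bar [([0.576, -0.098, 0.202], 0.65)]
release_knob [([0.544, -0.231, 0.201], 0.58)]
jar [([0.492, -0.487, 0.0], 0.95)]
pepper_mill [([0.619, -0.472, -0.002], 0.78), ([0.346, -0.374, 0.001], 0.33)]
mug [([0.344, -0.374, 0.001], 0.84), ([0.606, -0.127, 0.003], 0.65)]
```

View pics/scene0.png

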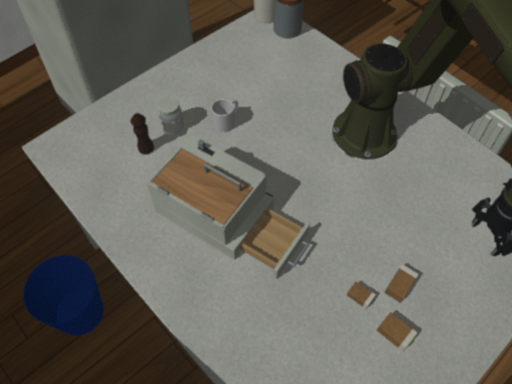

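View pics/top0.png

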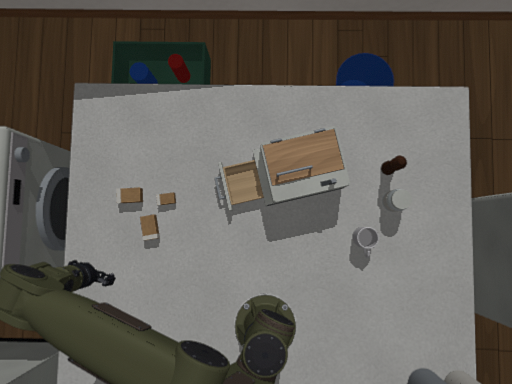

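The small box is at about (167,199) in the top view and (361,293) in the scene view. The two larger look-alikes are at (130,195) and (149,226) in the top view. The drawer is open towards the boxes. Next I fit the bin pose and the box yaw.

```bash
cat >> look.py <<'E'
from scipy.optimize import least_squares
def K(p):
    f=p["image"].shape[0]/2/np.tan(np.radians(p["fov_y"])/2)
    return np.array([[f,0,p["cx"]],[0,f,p["cy"]],[0,0,1]])
def proj(p,X):
    X=np.asarray(X,float).reshape(-1,3);V=p["view"]
    return cv2.projectPoints(X,cv2.Rodrigues(V[:3,:3])[0],V[:3,3],K(p),p["dist"])[0].reshape(-1,2)
def back(p,uv,z):
    u=cv2.undistortPoints(np.asarray(uv,float).reshape(-1,1,2),K(p),p["dist"]).reshape(-1,2)
    V=p["view"];R=V[:3,:3];c=-R.T@V[:3,3]
    d=np.c_[u,np.ones(len(u))]@R
    return c+d*((z-c[2])/d[:,2])[:,None]
def Rz(a): return np.array([[np.cos(a),-np.sin(a),0],[np.sin(a),np.cos(a),0],[0,0,1]])
E
python3 - <<'E'
from look import *
A=[];T=[]
ps={n:viewer.capture(n) for n in["scene","top"]}
loc={"bread_bin":(0,0,0),"drawer_in":(0,.075,.0155,1),"drawer_pull":(0,.207,.0355,1),"lid_panel":(.1,0,.157),"lid_bar":(-.02,.045,.2),"release_knob":(-.085,-.08,.198)}
obs=[]
for n,p in ps.items():
    for q,l in loc.items():
        for r in nets.spot_point(q,p): obs.append((q,l,np.array(r["point"]),n))
def f(x,raw=0):
    out=[]
    for q,l,o,n in obs:
        L=np.array(l[:3]); 
        if len(l)>3: L=L+[0,x[3],0]
        out.append(Rz(x[2])@L+[x[0],x[1],0]-o)
    return np.array(out) if raw else np.ravel(out)
s=least_squares(f,[.606,-.13,.25,.129],loss="soft_l1",f_scale=.004)
print(s.x)
for o,e in zip(obs,f(s.x,1)): print(o[0],o[3],np.round(e*1000,1))
# box masks
for n,p in ps.items():
    for r in nets.silhouettes("clip_box",p):
        m=r["mask"].astype(np.uint8); ys,xs=np.nonzero(m)
        c,_=max(((c,cv2.contourArea(c)) for c in cv2.findContours(m,0,1)[0]),key=lambda t:t[1])
        w=back(p,c.reshape(-1,2),.03)[:,:2].astype(np.float32)*1000
        print(n,r["conf"],m.sum(),xs.mean(),ys.mean(),cv2.minAreaRect(w))
    im=cv2.cvtColor(p["image"],cv2.COLOR_RGB2BGR)
    u=proj(p,[.483,.398,.015])[0].astype(int);cr=im[u[1]-35:u[1]+35,u[0]-35:u[0]+35]
    cv2.imwrite(f"pics/crop_{n}.png",cv2.resize(cr,(560,560),interpolation=cv2.INTER_CUBIC));print(u)
E
```

```text
[ 0.60595904 -0.13374057  0.24152666  0.12813979]
drawer_in scene [-2.4 -0.6  3.7]
drawer_pull scene [ 1.7 -5.  -2.2]
lid_panel scene [ 2.3 -4.  -2.7]
lid_panel scene [ 81.3 366.6 160.6]
lid_bar scene [-2.1  0.9  3.1]
release_knob scene [-7.1 -1.  -2.2]
bread_bin top [-1.7 -4.6 -4.6]
drawer_in top [-2.4 -0.3 -2.2]
drawer_in top [212.1 438.7  15.3]
drawer_pull top [-0.8  0.2  2.3]
lid_panel top [-3.  -2.4 -5. ]
lid_panel top [160.4 121.4 -38.9]
lid_bar top [-2.5  2.5 -1.4]
release_knob top [ 1.  -2.5 -1.1]
scene 0.91 646 401.1904024767802 282.69504643962847 ((370.98626708984375, 461.30487060546875), (113.04981994628906, 58.91644287109375), 12.971124649047852)
scene 0.65 785 396.1936305732484 331.34012738853505 ((496.5809020996094, 542.9404907226562), (74.91738891601562, 93.35355377197266), 6.544503688812256)
scene 0.6 383 360.69451697127937 295.04699738903395 ((487.50579833984375, 401.9541320800781), (52.249881744384766, 67.76573181152344), 9.617424011230469)
[359 294]
top 0.91 389 129.24164524421593 194.67352185089973 ((493.5617980957031, 542.47265625), (59.32248306274414, 102.6193618774414), 2.494798183441162)
top 0.76 398 149.28391959798995 226.89698492462313 ((369.8796691894531, 456.98175048828125), (93.85272216796875, 65.7353286743164), 9.692757606506348)
top 0.6 205 165.70243902439023 198.38048780487804 ((481.18994140625, 397.3745422363281), (43.38328170776367, 74.89405822753906), 9.165546417236328)
[166 198]
```

```bash
python3 - <<'E'
from look import *
from scipy.optimize import minimize
ps={n:viewer.capture(n) for n in["scene","top"]}
ms={}
for n,p in ps.items():
    c=proj(p,[.482,.398,.015])[0]
    b=min(nets.silhouettes("clip_box",p),key=lambda r:np.hypot(*(np.argwhere(r["mask"]).mean(0)[::-1]-c)))
    ms[n]=b["mask"]
def hull(p,x,S=8):
    X=np.array([[a*.021,b*.035,c] for a in(-1,1) for b in(-1,1) for c in(0,.03)])@Rz(x[2]).T+[x[0],x[1],0]
    return cv2.convexHull(proj(p,X).astype(np.float32))
def cost(x,names=("scene","top")):
    t=0
    for n in names:
        h=hull(ps[n],x);S=6
        ys,xs=np.nonzero(ms[n]);o=np.array([xs.min()-6,ys.min()-6]);sz=np.array([xs.max()+6,ys.max()+6])-o
        M=np.zeros((sz[1]*S,sz[0]*S),np.uint8);cv2.fillPoly(M,[np.round(((h-o)+.5)*S).astype(int)],1)
        G=cv2.resize(ms[n][o[1]:o[1]+sz[1],o[0]:o[0]+sz[0]].astype(np.uint8),None,fx=S,fy=S,interpolation=0)
        t+=1-(M&G).sum()/(M|G).sum()
    return t
for nm in (("scene",),("top",),("scene","top")):
    best=min((minimize(cost,[.482,.398,y],args=(nm,),method="Nelder-Mead",options=dict(initial_simplex=[[.482,.398,y],[.49,.398,y],[.482,.406,y],[.482,.398,y+.15]])) for y in(-.1,.1,.25)),key=lambda r:r.fun)
    print(nm,best.x,best.fun)
x=best.x
B=(.606,-.1337,.2415);d=.128
for n,p in ps.items():
    im=cv2.cvtColor(p["image"],cv2.COLOR_RGB2BGR);S=4
    im=cv2.resize(im,None,fx=S,fy=S,interpolation=cv2.INTER_CUBIC)
    def pl(pts,col,world=False):
        P=np.array(pts,float)
        if not world:P=P@Rz(B[2]).T+[B[0],B[1],0]
        cv2.polylines(im,[np.round((proj(p,P)+.5)*S).astype(int)],True,col,1)
    pl([(-.11,-.14,.165),(.11,-.14,.165),(.11,.14,.165),(-.11,.14,.165)],(0,0,255))
    pl([(-.11,-.14,0),(.11,-.14,0),(.11,.17,0),(-.11,.17,0)],(0,255,255))
    pl([(-.069,.089-.003+.075-.003+d-.0,.0475),(.069,.158+d,.0475),(.069,.17,.0475),(-.069,.17,.0475)],(0,255,0))
    pl([(-.04,.207+d,.0355),(.04,.207+d,.0355)],(255,0,0))
    pl([(-.02,.105,.2),(-.02,-.015,.2)],(255,0,0))
    pl([(-.092,-.089,.198),(-.078,-.089,.198),(-.078,-.071,.198),(-.092,-.071,.198)],(255,0,255))
    cv2.polylines(im,[np.round((hull(p,x)+.5)*S).astype(int)],True,(0,0,255),1)
    a=proj(p,[.56,.1,.1])[0]*S
    x0=int(np.clip(a[0]-400,0,2048-800));y0=int(np.clip(a[1]-300,0,1536-600))
    cv2.imwrite(f"pics/ov_{n}.png",im[y0:y0+600,x0:x0+800])
E
```

```text
('scene',) [0.48047057 0.3998784  0.12159284] 0.07090187180941576
('top',) [0.48149764 0.40379566 0.08467531] 0.16105104350012567
('scene', 'top') [0.48134649 0.40043791 0.1223251 ] 0.2553183183905605
```

View pics/ov_scene.png

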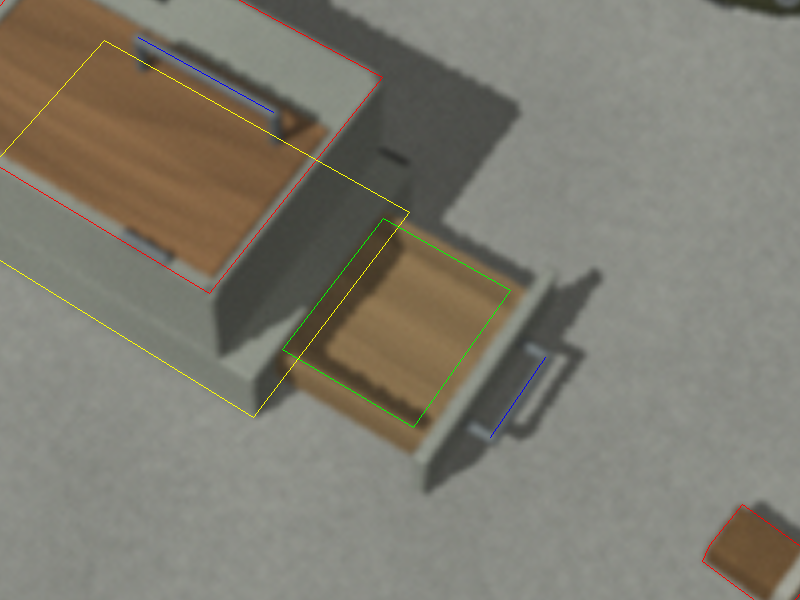

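View pics/ov_top.png

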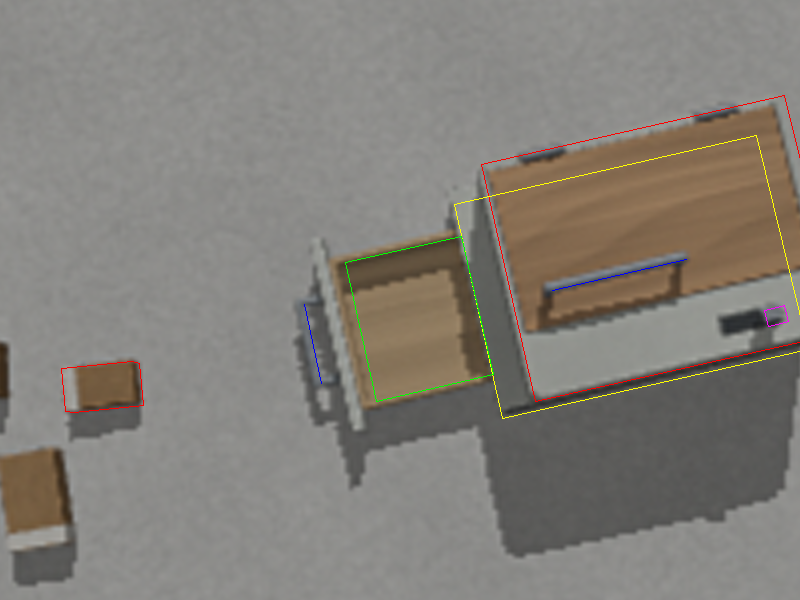

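```bash
cat >> look.py <<'E'
from scipy.spatial.transform import Rotation as Ro
B=np.array([.606,-.1337]);BY=.2415
def binw(x,y,z): return np.r_[B,0]+Rz(BY)@np.array([x,y,z])
def goto(goal,jawang):
    s=manip.sense();q=s["tcp_rot"];R=Ro.from_quat([q[1],q[2],q[3],q[0]]).as_matrix()
    cur=np.arctan2(R[1,1],R[0,1]); dw=(jawang-cur+np.pi/2)%np.pi-np.pi/2
    print("t",round(s["clock"],2),"pos",np.round(s["position"],4),"open",round(s["opening"],4),"F",np.round(s["wrist_force"],1),"tilt",np.round(R[:,2],3))
    for g in np.atleast_2d(goal): print("goal",np.round(g,4),"shift cm",np.round(R.T@(g-s["position"])*100,2),"roll",round(-dw,3))
    print("j",np.round(s["joint_positions"],2))
E
python3 - <<'E'
from look import *
goto([[.4813,.4004,.10],[.4813,.4004,.021]],.115)
E
```

```text
t 2.1 pos [0.2241 0.5566 0.2483] open 0.0854 F [-0.3  0.1 -0.2] tilt [-0.  0. -1.]
goal [0.4813 0.4004 0.1   ] shift cm [-29.69  -4.88  14.83] roll 1.073
goal [0.4813 0.4004 0.021 ] shift cm [-29.69  -4.88  22.73] roll 1.073
j [ 1.19  0.31 -0.05  1.21  0.    1.57]
```

step_arm([
  [-29.7,-4.9,0],
  [-29.7,-4.9,0],
  [-29.7,-4.9,0],
  [-29.7,-4.9,0],
  [-29.7,-4.9,0],
  [-29.7,-4.9,0],
  [-29.7,-4.9,0],
  [-29.7,-4.9,14.8],
  [-29.7,-4.9,14.8],
  [-29.7,-4.9,14.8],
  [-29.7,-4.9,14.8],
  [-29.7,-4.9,14.8],
  [-29.7,-4.9,14.8],
  [-29.7,-4.9,14.8],
  [-29.7,-4.9,14.8],
], roll=[1.07,1.07,1.07,1.07,1.07,1.07,1.07,1.07,1.07,1.07,1.07,1.07,1.07,1.07,1.07], jaw=8)

```text
clock: 3.35
position: [0.4827, 0.4017, 0.1031]
tcp_rot: [0.0, 0.664, 0.748, 0.002]
wrist_force: [0.5, 0.1, 0.3]
opening: 0.0798
```

```bash
python3 - <<'E'
from look import *
goto([[.4813,.4004,.10],[.4813,.4004,.021]],.115)
S=4
for n in("scene","top"):
    p=viewer.capture(n);im=cv2.resize(cv2.cvtColor(p["image"],cv2.COLOR_RGB2BGR),None,fx=S,fy=S,interpolation=cv2.INTER_CUBIC)
    a=proj(p,[.48,.4,.05])[0]*S
    x0=int(np.clip(a[0]-300,0,2048-600));y0=int(np.clip(a[1]-250,0,1536-500))
    cv2.imwrite(f"pics/a_{n}.png",im[y0:y0+500,x0:x0+600])
E
```

```text
t 3.35 pos [0.4827 0.4017 0.1031] open 0.0798 F [0.5 0.1 0.3] tilt [ 0.003  0.003 -1.   ]
goal [0.4813 0.4004 0.1   ] shift cm [-0.11 -0.16  0.31] roll 0.003
goal [0.4813 0.4004 0.021 ] shift cm [-0.13 -0.19  8.21] roll 0.003
j [ 0.69  0.45 -0.19  0.92  0.    2.15]
```

View pics/a_scene.png

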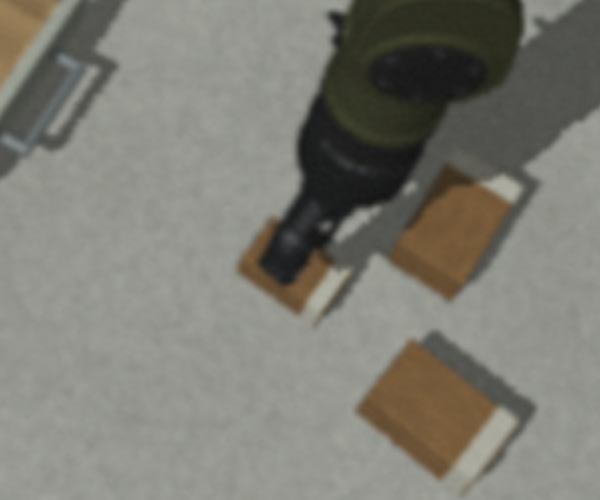

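The gripper sits centred over the small box at about (285,265) in the crop, and the fingers straddle its short side. I'll descend and grip.

step_arm([
  [0,0,3],
  [0,0,5.5],
  [0,0,7],
  [0,0,7.8],
  [0,0,7.8],
  [0,0,7.8],
  [0,0,7.8],
], roll=[0,0,0,0,0,0,0])

```text
clock: 4.03
position: [0.4823, 0.4011, 0.024]
tcp_rot: [0.0, 0.664, 0.748, 0.001]
wrist_force: [0.2, 0.2, 0.3]
opening: 0.0801
```

step_arm([
  [0,0,0],
  [0,0,0],
  [0,0,0],
  [0,0,0],
  [0,0,0],
  [0,0,0],
  [0,0,0],
  [0,0,0],
], roll=[0,0,0,0,0,0,0,0], jaw=3, force=25)

```text
clock: 4.7
position: [0.4819, 0.4006, 0.0233]
tcp_rot: [0.0, 0.664, 0.748, 0.001]
wrist_force: [0.0, -0.0, 6.4]
opening: 0.0414
```

step_arm([
  [0,0,-2],
  [0,0,-5],
  [0,0,-9],
  [0,0,-12],
  [0,0,-12],
  [0,0,-12],
], roll=[0,0,0,0,0,0])

```text
clock: 5.2
position: [0.4825, 0.4012, 0.1445]
tcp_rot: [0.0, 0.664, 0.748, 0.002]
wrist_force: [-0.7, 0.3, -2.0]
opening: 0.0415
```

```bash
python3 - <<'E'
from look import *
g=[0,.075+.128+.028,0]
goto([binw(*g[:2],.14),binw(*g[:2],.0365+.002)],BY)
S=4
for n in("scene",):
    p=viewer.capture(n);im=cv2.resize(cv2.cvtColor(p["image"],cv2.COLOR_RGB2BGR),None,fx=S,fy=S,interpolation=cv2.INTER_CUBIC)
    a=proj(p,[.5,.35,.1])[0]*S
    x0=int(np.clip(a[0]-350,0,2048-700));y0=int(np.clip(a[1]-250,0,1536-500))
    cv2.imwrite(f"pics/b_{n}.png",im[y0:y0+500,x0:x0+700])
E
```

```text
t 5.2 pos [0.4825 0.4012 0.1445] open 0.0415 F [-0.7  0.3 -2. ] tilt [ 0.003  0.003 -1.   ]
goal [0.5508 0.0906 0.14  ] shift cm [-31.65   3.12   0.39] roll -0.124
goal [0.5508 0.0906 0.0385] shift cm [-31.67   3.08  10.54] roll -0.124
j [ 0.69  0.42 -0.14  1.01 -0.    2.15]
```

View pics/b_scene.png

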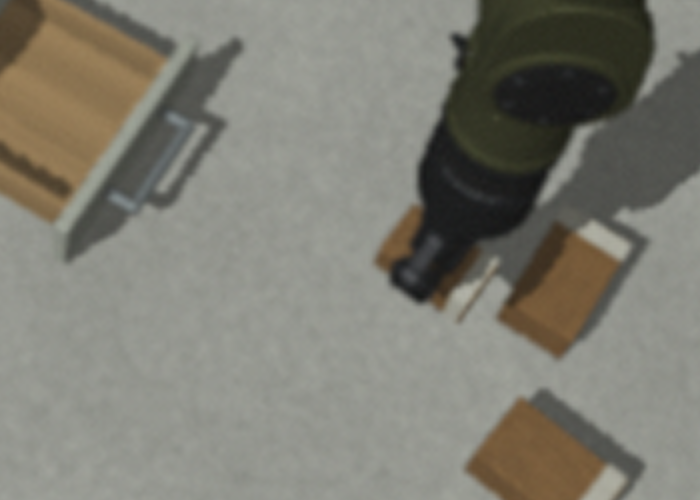

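step_arm([
  [-4,0.4,0],
  [-8,0.8,0],
  [-12,1.2,0],
  [-16,1.6,0],
  [-20,2,0],
  [-24,2.4,0],
  [-28,2.8,0],
  [-30.5,3.1,0],
  [-31.6,3.1,0],
  [-31.6,3.1,0],
  [-31.6,3.1,3],
  [-31.6,3.1,5],
  [-31.6,3.1,5],
  [-31.6,3.1,5],
  [-31.6,3.1,5],
], roll=[-0.12,-0.12,-0.12,-0.12,-0.12,-0.12,-0.12,-0.12,-0.12,-0.12,-0.12,-0.12,-0.12,-0.12,-0.12])

```text
clock: 6.5
position: [0.5492, 0.091, 0.0926]
tcp_rot: [-0.0, 0.618, 0.786, -0.0]
wrist_force: [-0.0, -0.2, -1.2]
opening: 0.0419
```

```bash
python3 - <<'E'
from look import *
g=[0,.075+.128+.028,0]
goto([binw(*g[:2],.14),binw(*g[:2],.0405)],BY)
S=4
for n in("scene","top"):
    p=viewer.capture(n);im=cv2.resize(cv2.cvtColor(p["image"],cv2.COLOR_RGB2BGR),None,fx=S,fy=S,interpolation=cv2.INTER_CUBIC)
    a=proj(p,[.55,.1,.1])[0]*S
    x0=int(np.clip(a[0]-300,0,2048-600));y0=int(np.clip(a[1]-250,0,1536-500))
    cv2.imwrite(f"pics/c_{n}.png",im[y0:y0+500,x0:x0+600])
E
```

```text
t 6.5 pos [0.5492 0.091  0.0926] open 0.0419 F [-0.  -0.2 -1.2] tilt [-0.  0. -1.]
goal [0.5508 0.0906 0.14  ] shift cm [-0.07  0.14 -4.74] roll -0.002
goal [0.5508 0.0906 0.0405] shift cm [-0.07  0.15  5.21] roll -0.002
j [ 0.16  0.34 -0.38  0.85  0.    1.5 ]
```

View pics/c_scene.png

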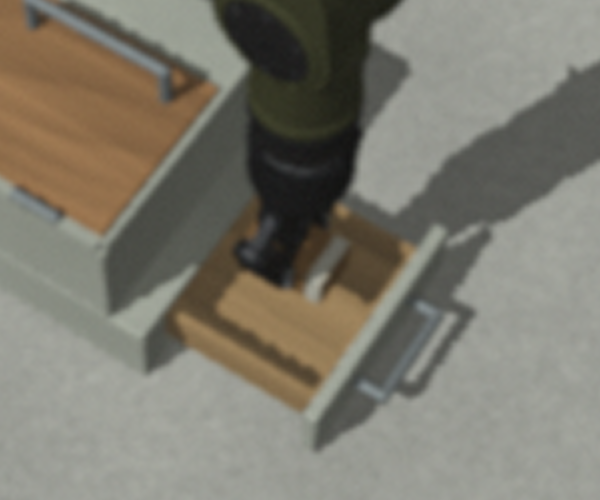

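View pics/c_top.png

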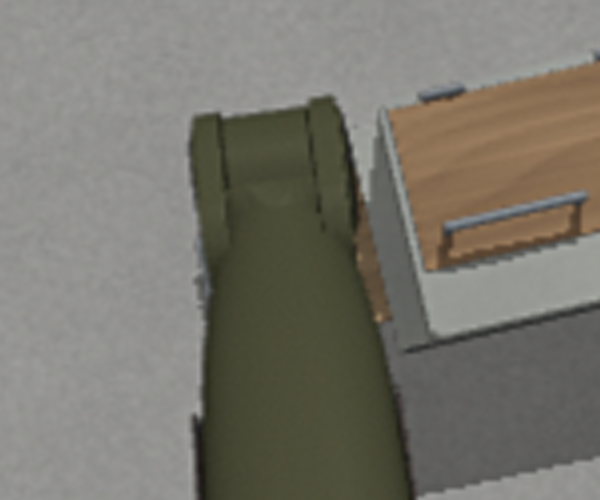

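The box hangs over the open part of the drawer, with its white end at about (325,270) in the scene crop, clear of the walls. I'll lower it and let go.

step_arm([
  [0,0.1,2],
  [0,0.1,3.5],
  [0,0.1,4.5],
  [0,0.1,5],
  [0,0.1,5.2],
  [0,0.1,5.2],
  [0,0.1,5.2],
], roll=[0,0,0,0,0,0,0])

```text
clock: 7.18
position: [0.5508, 0.0904, 0.041]
tcp_rot: [0.0, 0.618, 0.786, 0.0]
wrist_force: [0.5, 0.1, -0.8]
opening: 0.0415
```

step_arm([
  [0,0,0],
  [0,0,0],
  [0,0,0],
  [0,0,0],
  [0,0,0],
  [0,0,0],
], roll=[0,0,0,0,0,0], jaw=6.2)

```text
clock: 7.68
position: [0.5504, 0.0903, 0.0404]
tcp_rot: [0.0, 0.618, 0.786, 0.0]
wrist_force: [-0.3, 0.4, -0.4]
opening: 0.0618
```

step_arm([
  [0,0,-2],
  [0,0,-5],
  [0,0,-9],
  [-4,0,-12],
  [-8,0,-14],
  [-12,0,-14],
  [-16,0,-14],
  [-16,0,-14],
], roll=[0,0,0,0,0,0,0,0])

```text
clock: 8.35
position: [0.5898, -0.0708, 0.1814]
tcp_rot: [0.002, 0.62, 0.785, -0.0]
wrist_force: [-0.3, 0.0, -0.4]
opening: 0.0618
```

```bash
python3 - <<'E'
from look import *
goto([binw(0,.207+.128+.05,.12),binw(0,.207+.128+.05,.036)],BY)
S=4
for n in("scene","top"):
    p=viewer.capture(n);im=cv2.resize(cv2.cvtColor(p["image"],cv2.COLOR_RGB2BGR),None,fx=S,fy=S,interpolation=cv2.INTER_CUBIC)
    for q in("drawer_pull","drawer_in","clip_box"):
        for r in nets.spot_point(q,p):
            w=np.array(r["point"]); print(n,q,round(r["conf"],2),np.round(Rz(-BY)@(w-np.r_[B,0]),3))
    a=proj(p,[.55,.1,.1])[0]*S
    x0=int(np.clip(a[0]-300,0,2048-600));y0=int(np.clip(a[1]-250,0,1536-500))
    cv2.imwrite(f"pics/d_{n}.png",im[y0:y0+500,x0:x0+600])
E
```

```text
t 8.35 pos [ 0.5898 -0.0708  0.1814] open 0.0618 F [-0.3  0.  -0.4] tilt [ 0.003 -0.003 -1.   ]
goal [0.5139 0.2401 0.12  ] shift cm [32.03 -0.21  6.02] roll -0.008
goal [0.5139 0.2401 0.036 ] shift cm [32.06 -0.23 14.42] roll -0.008
j [-0.12  0.33 -0.18  1.06 -0.    1.22]
scene drawer_pull 0.95 [0.001 0.341 0.038]
scene drawer_pull 0.2 [0.    0.203 0.014]
scene drawer_in 0.79 [0.004 0.204 0.015]
scene clip_box 0.96 [0.    0.232 0.015]
scene clip_box 0.82 [-0.089  0.628  0.003]
scene clip_box 0.7 [ 0.054  0.688 -0.001]
top drawer_pull 0.9 [0.004 0.338 0.036]
top drawer_pull 0.37 [0.001 0.    0.001]
top drawer_in 0.7 [0.    0.2   0.018]
top clip_box 0.82 [ 0.056  0.684 -0.001]
top clip_box 0.73 [-0.089  0.629 -0.002]
top clip_box 0.56 [-0.065 -0.331 -0.002]
top clip_box 0.49 [-0.002  0.23   0.018]
```

View pics/d_scene.png

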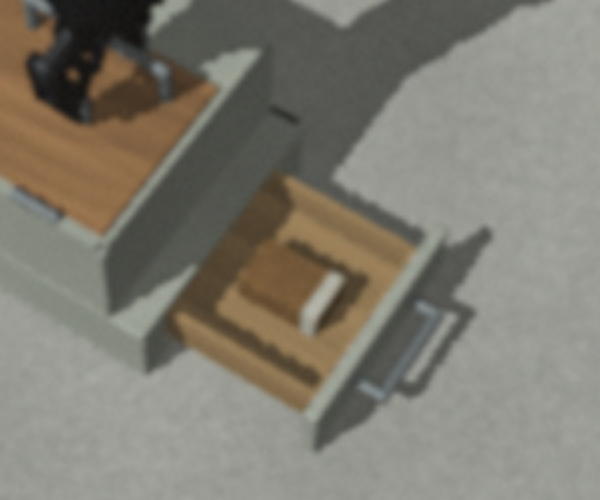

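The box lies flat in the drawer, at about (290,280) in the scene crop. My retreat went the wrong way along tool x, so the open jaws now stand over the lid bar. The wrist force is about 0, so nothing was touched. I'll rise straight up, then go round to the front of the pull.

step_arm([
  [0,0,-3],
  [0,0,-7],
  [0,0,-11],
  [0,0,-12],
  [4,0,-12],
  [8,0,-12],
  [12,0,-12],
  [16,0,-12],
  [20,0,-12],
  [24,0,-12],
  [28,0,-12],
  [32,-0.2,-12],
  [32.5,-0.2,-12],
  [32.5,-0.2,-8],
  [32.5,-0.2,-4],
  [32.5,-0.2,0],
  [32.5,-0.2,4],
  [32.5,-0.2,6],
  [32.5,-0.2,6],
  [32.5,-0.2,6],
], roll=[0,0,0,0,0,0,0,0,0,0,0,0,0,0,0,0,0,0,0,0], jaw=6.2)

```text
clock: 10.42
position: [0.5083, 0.2501, 0.1197]
tcp_rot: [-0.001, 0.618, 0.786, -0.001]
wrist_force: [-0.0, -1.1, 1.7]
opening: 0.0619
```

step_arm([
  [0,0,2],
  [0,0,5],
  [0,0,7],
  [0,0,8],
  [0,0,8.3],
  [0,0,8.3],
  [0,0,8.3],
], roll=[0,0,0,0,0,0,0], jaw=0.5)

```text
clock: 11.0
position: [0.5108, 0.2509, 0.0392]
tcp_rot: [0.001, 0.618, 0.786, 0.001]
wrist_force: [0.2, -0.4, -0.6]
opening: 0.005
```

```bash
python3 - <<'E'
from look import *
goto([binw(0,.36,.036),binw(0,.223,.036)],BY)
S=4
for n in("scene","top"):
    p=viewer.capture(n);im=cv2.resize(cv2.cvtColor(p["image"],cv2.COLOR_RGB2BGR),None,fx=S,fy=S,interpolation=cv2.INTER_CUBIC)
    a=proj(p,[.52,.15,.1])[0]*S
    x0=int(np.clip(a[0]-300,0,2048-600));y0=int(np.clip(a[1]-250,0,1536-500))
    cv2.imwrite(f"pics/e_{n}.png",im[y0:y0+500,x0:x0+600])
E
```

```text
t 11.0 pos [0.5108 0.2509 0.0392] open 0.005 F [ 0.2 -0.4 -0.6] tilt [ 0.003  0.001 -1.   ]
goal [0.5199 0.2159 0.036 ] shift cm [-3.62  0.05  0.31] roll -0.003
goal [0.5527 0.0828 0.036 ] shift cm [-17.32   0.1    0.31] roll -0.003
j [ 0.46  0.42 -0.41  0.74  0.    1.79]
```

View pics/e_scene.png

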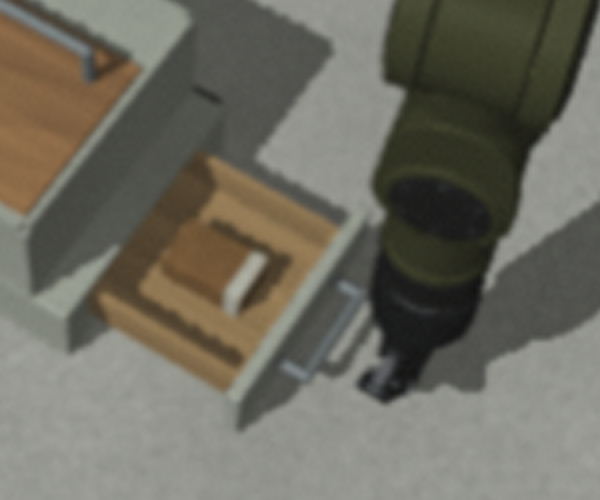

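The closed fingers are in front of the pull, at about (380,385) in the crop, level with the bar. Pushing it shut now.

step_arm([
  [-1.5,0,0.2],
  [-2.5,0,0.2],
  [-3.2,0,0.2],
  [-3.9,0,0.2],
  [-4.7,0,0.2],
  [-5.6,0,0.2],
  [-6.5,0,0.2],
  [-7.5,0,0.2],
  [-8.5,0,0.2],
  [-9.5,0,0.2],
  [-10.5,0,0.2],
  [-11.5,0.1,0.2],
  [-12.5,0.1,0.2],
  [-13.4,0.1,0.2],
  [-14.2,0.1,0.2],
  [-15,0.1,0.2],
  [-15.7,0.1,0.2],
  [-16.2,0.1,0.2],
  [-16.5,0.1,0.2],
  [-16.5,0.1,0.2],
], roll=[0,0,0,0,0,0,0,0,0,0,0,0,0,0,0,0,0,0,0,0])

```text
clock: 12.77
position: [0.5494, 0.0892, 0.0352]
tcp_rot: [0.0, 0.618, 0.786, -0.0]
wrist_force: [0.2, -0.1, -0.3]
opening: 0.0047
```

step_arm([
  [-0.3,0,0],
  [-0.5,0,0],
  [-0.5,0,0],
  [-0.5,0,0],
], roll=[0,0,0,0])

```text
clock: 13.1
position: [0.5505, 0.0851, 0.0353]
tcp_rot: [0.0, 0.618, 0.786, -0.0]
wrist_force: [-0.0, 0.9, -0.4]
opening: 0.0049
```

```bash
python3 - <<'E'
from look import *
goto([binw(0,.223,.036)],BY)
w=manip.sense()["position"];print(np.round(Rz(-BY)@(w-np.r_[B,0]),4))
E
```

```text
t 13.1 pos [0.5505 0.0851 0.0353] open 0.0049 F [-0.   0.9 -0.4] tilt [ 0. -0. -1.]
goal [0.5527 0.0828 0.036 ] shift cm [-0.27  0.16 -0.07] roll -0.003
j [ 0.15  0.41 -0.44  0.72 -0.    1.49]
[-0.0016  0.2257  0.0353]
```

Not yet at the stop. I'll push on until the force rises.

step_arm([
  [-0.3,0,0],
  [-0.5,0,0],
  [-0.5,0,0],
  [-0.5,0,0],
], roll=[0,0,0,0])

```text
clock: 13.43
position: [0.5509, 0.0833, 0.0354]
tcp_rot: [-0.003, 0.617, 0.787, 0.002]
wrist_force: [-3.0, 10.9, 1.2]
opening: 0.0051
```

step_arm([
  [-0.2,0,0],
  [-0.4,0,0],
  [-0.4,0,0],
  [-0.4,0,0],
], roll=[0,0,0,0])

```text
clock: 13.77
position: [0.551, 0.083, 0.0354]
tcp_rot: [-0.006, 0.617, 0.787, 0.005]
wrist_force: [-6.1, 21.8, 3.0]
opening: 0.0053
```

It is at the stop, with 23 N along the drawer and no further travel. Backing off and rising.

step_arm([
  [1,0,0],
  [3,0,0],
  [5,0,0],
  [5,0,-4],
  [5,0,-8],
  [5,0,-12],
  [5,0,-16],
  [5,0,-20],
  [5,0,-24],
  [5,0,-26],
  [5,0,-26],
  [5,0,-26],
], roll=[0,0,0,0,0,0,0,0,0,0,0,0])

```text
clock: 14.77
position: [0.5417, 0.125, 0.2967]
tcp_rot: [0.001, 0.618, 0.786, 0.001]
wrist_force: [0.5, 0.5, -0.7]
opening: 0.0052
```

```bash
python3 - <<'E'
from look import *
goto([binw(-.02,.045,.30),binw(-.02,.045,.204)],BY)
S=4
for n in("scene","top"):
    p=viewer.capture(n);im=cv2.resize(cv2.cvtColor(p["image"],cv2.COLOR_RGB2BGR),None,fx=S,fy=S,interpolation=cv2.INTER_CUBIC)
    for q in("drawer_pull","lid_bar","release_knob","clip_box"):
        for r in nets.spot_point(q,p):
            w=np.array(r["point"]); print(n,q,round(r["conf"],2),np.round(Rz(-BY)@(w-np.r_[B,0]),3))
    a=proj(p,[.56,.0,.1])[0]*S
    x0=int(np.clip(a[0]-300,0,2048-600));y0=int(np.clip(a[1]-250,0,1536-500))
    cv2.imwrite(f"pics/f_{n}.png",im[y0:y0+500,x0:x0+600])
E
```

```text
t 14.77 pos [0.5417 0.125  0.2967] open 0.0052 F [ 0.5  0.5 -0.7] tilt [ 0.003  0.    -1.   ]
goal [ 0.5758 -0.0948  0.3   ] shift cm [-22.17  -1.87  -0.32] roll -0.003
goal [ 0.5758 -0.0948  0.204 ] shift cm [-22.16  -1.9    9.28] roll -0.003
j [ 0.23  0.21 -0.07  1.29 -0.    1.56]
scene drawer_pull 0.72 [0.001 0.21  0.037]
scene drawer_pull 0.43 [-0.313 -0.171  0.003]
scene lid_bar 0.74 [-0.017  0.045  0.199]
scene release_knob 0.64 [-0.078 -0.081  0.196]
scene clip_box 0.8 [0.052 0.688 0.   ]
scene clip_box 0.67 [-0.086  0.628  0.002]
top lid_bar 0.74 [-0.017  0.045  0.201]
top lid_bar 0.32 [-0.197 -0.316 -0.004]
top release_knob 0.53 [0.002 0.205 0.035]
top release_knob 0.38 [-0.086 -0.08   0.199]
top clip_box 0.72 [0.058 0.685 0.004]
```

View pics/f_scene.png

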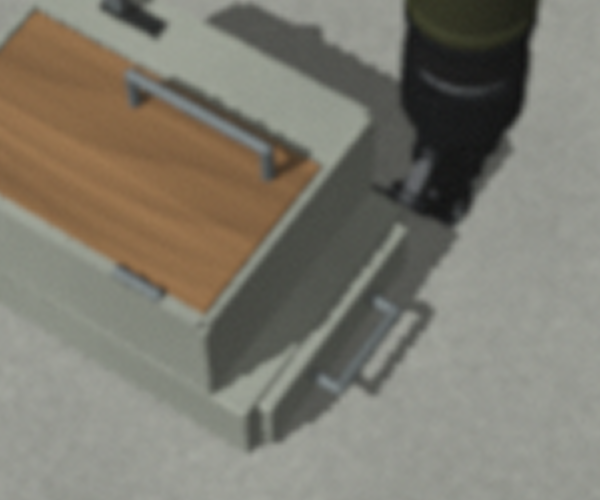

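The drawer is shut: the panel sits against the plinth end and the pull is at bin y of about 0.207. Now to the lid bar at (200,110) in the crop.

step_arm([
  [-4,-0.3,0],
  [-8,-0.7,0],
  [-12,-1,0],
  [-16,-1.4,0],
  [-20,-1.8,0],
  [-22.2,-2,0],
  [-22.2,-2,0],
  [-22.2,-2,0],
  [-22.2,-2,0],
], roll=[0,0,0,0,0,0,0,0,0], jaw=4.5)

```text
clock: 16.02
position: [0.5735, -0.095, 0.2951]
tcp_rot: [-0.0, 0.618, 0.786, 0.0]
wrist_force: [-0.1, 0.2, 0.7]
opening: 0.0451
```

```bash
python3 - <<'E'
from look import *
goto([binw(-.019,.045,.30),binw(-.019,.045,.202)],BY)
E
```

```text
t 16.02 pos [ 0.5735 -0.095   0.2951] open 0.0451 F [-0.1  0.2  0.7] tilt [-0.     0.001 -1.   ]
goal [ 0.5768 -0.0945  0.3   ] shift cm [-0.03  0.33 -0.49] roll -0.004
goal [ 0.5768 -0.0945  0.202 ] shift cm [-0.04  0.33  9.31] roll -0.004
j [-0.16  0.27 -0.01  1.3   0.    1.17]
```

step_arm([
  [0,0.3,3],
  [0,0.3,6],
  [0,0.3,8],
  [0,0.3,9],
  [0,0.3,9.3],
  [0,0.3,9.3],
  [0,0.3,9.3],
], roll=[0,0,0,0,0,0,0])

```text
clock: 16.6
position: [0.5774, -0.0942, 0.2037]
tcp_rot: [0.001, 0.618, 0.786, 0.0]
wrist_force: [0.1, -0.5, 1.2]
opening: 0.045
```

step_arm([
  [0,0,0],
  [0,0,0],
  [0,0,0],
  [0,0,0],
  [0,0,0],
  [0,0,0],
  [0,0,0],
  [0,0,0],
], roll=[0,0,0,0,0,0,0,0], jaw=0, force=40)

```text
clock: 17.27
position: [0.5783, -0.0946, 0.2036]
tcp_rot: [0.001, 0.618, 0.786, 0.001]
wrist_force: [4.7, 2.7, 4.1]
opening: 0.0081
```

step_arm([
  [0,0,-0.2],
  [0,0,-0.3],
  [0,0,-0.4],
  [0,0,-0.5],
  [0,0,-0.5],
  [0,0,-0.5],
], roll=[0,0,0,0,0,0])

```text
clock: 17.77
position: [0.5794, -0.0943, 0.207]
tcp_rot: [0.002, 0.618, 0.786, 0.002]
wrist_force: [13.4, 2.5, -9.3]
opening: 0.0084
```

step_arm([
  [0,0.1,-0.1],
  [0,0.2,-0.2],
  [0,0.25,-0.3],
  [0,0.25,-0.3],
  [0,0.25,-0.3],
], roll=[0,0,0,0,0])

```text
clock: 18.18
position: [0.5796, -0.0942, 0.2075]
tcp_rot: [-0.0, 0.618, 0.786, -0.0]
wrist_force: [11.5, -1.1, -18.5]
opening: 0.0085
```

It is caught. It rose about 4 mm, then stopped hard (the next 3 mm commanded gave 0.5 mm and 18.5 N). The step-3 tug is done, so I'll lower, let go and go to the knob.

step_arm([
  [0,-0.1,0.3],
  [0,-0.1,0.6],
  [0,-0.1,0.7],
  [0,-0.1,0.7],
  [0,-0.1,0.7],
], roll=[0,0,0,0,0])

```text
clock: 18.6
position: [0.5784, -0.0946, 0.2036]
tcp_rot: [0.0, 0.618, 0.786, 0.0]
wrist_force: [3.2, 0.4, 0.6]
opening: 0.0082
```

step_arm([
  [0,0,0],
  [0,0,0],
  [0,0,0],
  [0,0,0],
  [0,0,-3],
  [0,0,-6],
  [0,0,-8],
  [0,0,-8],
  [0,0,-8],
], roll=[0,0,0,0,0,0,0,0,0], jaw=4.5)

```text
clock: 19.35
position: [0.5787, -0.0946, 0.2844]
tcp_rot: [0.001, 0.618, 0.786, 0.0]
wrist_force: [-0.3, 0.3, -0.9]
opening: 0.0452
```

```bash
python3 - <<'E'
from look import *
goto([binw(-.084,-.08,.28),binw(-.084,-.08,.189)],BY)
for n in("scene","top"):
    p=viewer.capture(n)
    for q in("lid_bar","release_knob"):
        for r in nets.spot_point(q,p):
            w=np.array(r["point"]); print(n,q,round(r["conf"],2),np.round(Rz(-BY)@(w-np.r_[B,0]),3))
E
```

```text
t 19.35 pos [ 0.5787 -0.0946  0.2844] open 0.0452 F [-0.3  0.3 -0.9] tilt [ 0.002 -0.001 -1.   ]
goal [ 0.5436 -0.2315  0.28  ] shift cm [-12.48  -6.64   0.44] roll -0.004
goal [ 0.5436 -0.2315  0.189 ] shift cm [-12.47  -6.66   9.54] roll -0.004
j [-0.16  0.27 -0.02  1.28 -0.    1.17]
scene lid_bar 0.93 [-0.02   0.046  0.2  ]
scene release_knob 0.48 [-0.078 -0.083  0.196]
top lid_bar 0.9 [-0.019  0.044  0.205]
top release_knob 0.56 [-0.086 -0.085  0.201]
```

step_arm([
  [-4,-2.2,0],
  [-8,-4.4,0],
  [-11,-6,0],
  [-12.5,-6.5,0],
  [-12.5,-6.5,0],
  [-12.5,-6.5,3],
  [-12.5,-6.5,6],
  [-12.5,-6.5,8],
  [-12.5,-6.5,9],
  [-12.5,-6.5,9.4],
  [-12.5,-6.5,9.4],
  [-12.5,-6.5,9.4],
], roll=[0,0,0,0,0,0,0,0,0,0,0,0])

```text
clock: 20.65
position: [0.5451, -0.231, 0.1903]
tcp_rot: [0.001, 0.618, 0.786, 0.0]
wrist_force: [-0.4, -0.4, 0.8]
opening: 0.0451
```

step_arm([
  [0,0,0],
  [0,0,0],
  [0,0,0],
  [0,0,0],
  [0,0,0],
  [0,0,0],
  [0,0,0],
], roll=[0,0,0,0,0,0,0], jaw=0, force=30)

```text
clock: 21.23
position: [0.5457, -0.2313, 0.1907]
tcp_rot: [0.001, 0.618, 0.786, 0.001]
wrist_force: [2.9, 0.8, 6.2]
opening: 0.0133
```

The knob is gripped (13 mm opening). Sliding it along +y.

step_arm([
  [0,0,-0.1],
  [0.3,0,-0.1],
  [0.7,0,-0.1],
  [1.1,0,-0.1],
  [1.5,0,-0.1],
  [1.9,0,-0.1],
  [2.3,0,-0.1],
  [2.7,0,-0.1],
  [3.0,0,-0.1],
  [3.2,0,-0.1],
  [3.2,0,-0.1],
  [3.2,0,-0.1],
], roll=[0,0,0,0,0,0,0,0,0,0,0,0])

```text
clock: 22.23
position: [0.5383, -0.2021, 0.1908]
tcp_rot: [0.002, 0.618, 0.786, -0.001]
wrist_force: [5.5, -5.1, -3.1]
opening: 0.0133
```

step_arm([
  [0,0,0],
  [0,0,0],
  [0,0,0],
  [0,0,0],
  [0,0,0],
  [0,0,-3],
  [0,0,-6],
  [0,0,-9],
  [0,0,-10],
  [0,0,-10],
], roll=[0,0,0,0,0,0,0,0,0,0], jaw=4.5)

```text
clock: 23.07
position: [0.5383, -0.2006, 0.2935]
tcp_rot: [0.003, 0.618, 0.786, 0.001]
wrist_force: [0.7, -0.4, 0.5]
opening: 0.0451
```

```bash
python3 - <<'E'
from look import *
goto([[.5786,-.0946,.29],[.5786,-.0946,.203]],BY)
S=4
for n in("scene","top"):
    p=viewer.capture(n);im=cv2.resize(cv2.cvtColor(p["image"],cv2.COLOR_RGB2BGR),None,fx=S,fy=S,interpolation=cv2.INTER_CUBIC)
    for q in("lid_bar","release_knob","drawer_pull"):
        for r in nets.spot_point(q,p):
            w=np.array(r["point"]); print(n,q,round(r["conf"],2),np.round(Rz(-BY)@(w-np.r_[B,0]),3))
    a=proj(p,[.56,-.1,.15])[0]*S
    x0=int(np.clip(a[0]-300,0,2048-600));y0=int(np.clip(a[1]-250,0,1536-500))
    cv2.imwrite(f"pics/g_{n}.png",im[y0:y0+500,x0:x0+600])
E
```

```text
t 23.07 pos [ 0.5383 -0.2006  0.2935] open 0.0451 F [ 0.7 -0.4  0.5] tilt [ 0.005 -0.002 -1.   ]
goal [ 0.5786 -0.0946  0.29  ] shift cm [9.35 6.41 0.35] roll -0.003
goal [ 0.5786 -0.0946  0.203 ] shift cm [9.38 6.37 9.05] roll -0.003
j [-0.36  0.25 -0.03  1.29 -0.    0.98]
scene lid_bar 0.85 [-0.019  0.046  0.197]
scene release_knob 0.4 [-0.08  -0.053  0.196]
scene drawer_pull 0.57 [-0.002  0.21   0.036]
top lid_bar 0.69 [-0.019  0.044  0.203]
top drawer_pull 0.47 [0.    0.207 0.037]
```

View pics/g_scene.png

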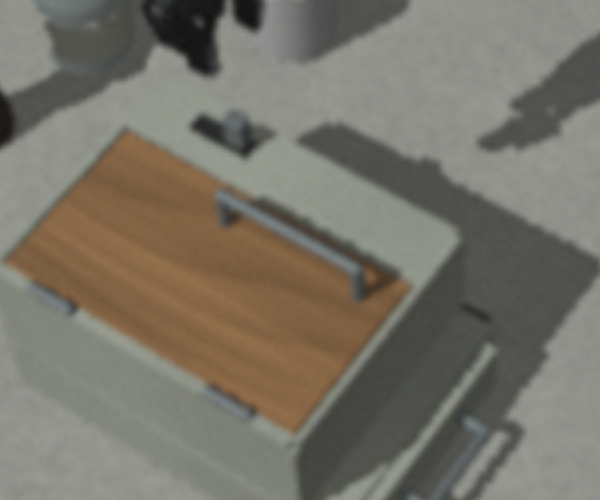

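The knob at (237,130) has moved to the other end of its slot, and the net puts it at y = -0.053. Now I grip the bar again and lift.

step_arm([
  [4,2.7,0],
  [7,4.8,0],
  [9.4,6.4,0],
  [9.4,6.4,0],
  [9.4,6.4,0],
  [9.4,6.4,3],
  [9.4,6.4,6],
  [9.4,6.4,8],
  [9.4,6.4,9],
  [9.4,6.4,9],
  [9.4,6.4,9],
], roll=[0,0,0,0,0,0,0,0,0,0,0])

```text
clock: 24.38
position: [0.5766, -0.0944, 0.2005]
tcp_rot: [-0.0, 0.619, 0.786, -0.0]
wrist_force: [0.1, -0.3, -0.1]
opening: 0.0454
```

step_arm([
  [0,0,0],
  [0,0,0],
  [0,0,0],
  [0,0,0],
  [0,0,0],
  [0,0,0],
  [0,0,0],
], roll=[0,0,0,0,0,0,0], jaw=0, force=30)

```text
clock: 24.97
position: [0.5782, -0.0938, 0.2018]
tcp_rot: [0.002, 0.618, 0.786, 0.001]
wrist_force: [1.2, 0.6, 5.8]
opening: 0.0088
```

step_arm([
  [0,0.1,-0.2],
  [0,0.15,-0.4],
  [0,0.2,-0.6],
  [0,0.3,-0.8],
  [0,0.4,-1.0],
  [0,0.4,-1.0],
  [0,0.4,-1.0],
], roll=[0,0,0,0,0,0,0])

```text
clock: 25.55
position: [0.5811, -0.093, 0.2098]
tcp_rot: [0.0, 0.618, 0.786, -0.0]
wrist_force: [5.4, -2.4, -4.4]
opening: 0.009
```

```bash
python3 - <<'E'
from look import *
goto([[.5786,-.0946,.29]],BY)
r=np.hypot(.12,.043);a0=np.arctan2(.043,.12)
for th in np.arange(0,1.01,.1): print(round(th,2),"dx,dz cm from shut",np.round([100*(.12-r*np.cos(a0+th)),100*(r*np.sin(a0+th)-.043)],2))
E
```

```text
t 25.55 pos [ 0.5811 -0.093   0.2098] open 0.009 F [ 5.4 -2.4 -4.4] tilt [ 0.    -0.001 -1.   ]
goal [ 0.5786 -0.0946  0.29  ] shift cm [-0.1  -0.28 -8.02] roll -0.004
j [-0.16  0.31 -0.14  1.12 -0.    1.17]
0.0 dx,dz cm from shut [0. 0.]
0.1 dx,dz cm from shut [0.49 1.18]
0.2 dx,dz cm from shut [1.09 2.3 ]
0.3 dx,dz cm from shut [1.81 3.35]
0.4 dx,dz cm from shut [2.62 4.33]
0.5 dx,dz cm from shut [3.53 5.23]
0.6 dx,dz cm from shut [4.52 6.02]
0.7 dx,dz cm from shut [5.59 6.72]
0.8 dx,dz cm from shut [6.72 7.3 ]
0.9 dx,dz cm from shut [7.91 7.77]
1.0 dx,dz cm from shut [9.13 8.12]
```

It is free: it rose past 9 mm with only about 4 N. Following the arc now.

step_arm([
  [0,0.35,-0.8],
  [0,0.7,-1.4],
  [0,1.05,-1.9],
  [0,1.4,-2.4],
  [0,1.8,-2.9],
  [0,2.2,-3.4],
  [0,2.65,-3.85],
  [0,3.1,-4.3],
  [0,3.1,-4.3],
  [0,3.1,-4.3],
], roll=[0,0,0,0,0,0,0,0,0,0])

```text
clock: 26.38
position: [0.6102, -0.0856, 0.254]
tcp_rot: [-0.0, 0.618, 0.786, -0.001]
wrist_force: [-4.1, -4.0, 1.8]
opening: 0.0087
```

step_arm([
  [0,0.5,-0.4],
  [0,1.0,-0.8],
  [0,1.55,-1.15],
  [0,2.1,-1.5],
  [0,2.65,-1.8],
  [0,3.2,-2.1],
  [0,3.8,-2.3],
  [0,4.4,-2.55],
  [0,4.4,-2.55],
  [0,4.4,-2.55],
  [0,4.4,-2.55],
], roll=[0,0,0,0,0,0,0,0,0,0,0])

```text
clock: 27.3
position: [0.6539, -0.0747, 0.2812]
tcp_rot: [0.001, 0.618, 0.786, 0.001]
wrist_force: [-3.8, -1.3, 7.7]
opening: 0.0087
```

```bash
python3 - <<'E'
from look import *
goto([[.5786,-.0946,.29]],BY)
w=manip.sense()["position"];b=Rz(-BY)@(w-np.r_[B,0]);print(b,"theta",np.arctan2(b[2]+.002-.157,.102-b[0])-np.arctan2(.043,.12))
S=3
for n in("scene","top"):
    p=viewer.capture(n);im=cv2.resize(cv2.cvtColor(p["image"],cv2.COLOR_RGB2BGR),None,fx=S,fy=S,interpolation=cv2.INTER_CUBIC)
    for q in("lid_bar","drawer_pull","jar","mug","pepper_mill"):
        for r in nets.spot_point(q,p)[:1]: print(n,q,round(r["conf"],2),np.round(r["point"],3))
    a=proj(p,[.56,-.1,.15])[0]*S
    x0=int(np.clip(a[0]-350,0,1536-700));y0=int(np.clip(a[1]-280,0,1152-550))
    cv2.imwrite(f"pics/h_{n}.png",im[y0:y0+550,x0:x0+700])
E
```

```text
t 27.3 pos [ 0.6539 -0.0747  0.2812] open 0.0087 F [-3.8 -1.3  7.7] tilt [ 0.002  0.    -1.   ]
goal [ 0.5786 -0.0946  0.29  ] shift cm [-0.16 -7.78 -0.9 ] roll -0.003
j [-0.11  0.42  0.17  1.33  0.    1.22]
[0.06057992 0.04584301 0.28119505] theta 0.9095730231946816
scene lid_bar 0.68 [ 0.651 -0.076  0.272]
scene drawer_pull 0.72 [0.557 0.072 0.038]
scene jar 0.98 [ 0.493 -0.496  0.002]
scene mug 0.78 [ 0.348 -0.37  -0.002]
scene pepper_mill 0.91 [ 0.623 -0.474  0.002]
top drawer_pull 0.78 [0.558 0.066 0.036]
top jar 0.79 [ 0.492 -0.488  0.   ]
top mug 0.81 [ 0.348 -0.375  0.001]
top pepper_mill 0.54 [ 0.62  -0.471 -0.001]
```

View pics/h_scene.png

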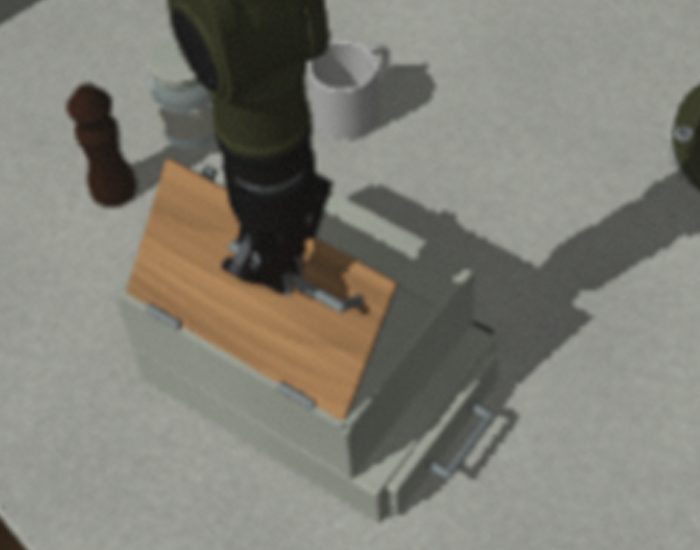

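The lid is open at about 0.85–0.9 rad. The panel stands tilted at (260,260), the drawer is shut, and the jar, mug and mill are in place. I'll add a little margin and let it settle.

step_arm([
  [0,0.2,-0.15],
  [0,0.3,-0.3],
  [0,0.4,-0.3],
  [0,0.4,-0.3],
  [0,0.4,-0.3],
  [0,0.4,-0.3],
  [0,0.4,-0.3],
  [0,0.4,-0.3],
  [0,0.4,-0.3],
  [0,0.4,-0.3],
  [0,0.4,-0.3],
  [0,0.4,-0.3],
  [0,0.4,-0.3],
], roll=[0,0,0,0,0,0,0,0,0,0,0,0,0])

```text
clock: 28.98
position: [0.6575, -0.0738, 0.2824]
tcp_rot: [-0.0, 0.618, 0.786, 0.0]
wrist_force: [-3.9, 0.4, 4.6]
opening: 0.0085
```

```bash
python3 - <<'E'
from look import *
for i in range(3):
    s=manip.sense();w=s["position"];b=Rz(-BY)@(w-np.r_[B,0]);print(np.round(b,4),np.round(s["wrist_force"],1),s["opening"],np.abs(s["joint_vel"]).max())
    p=viewer.capture("scene")
    for q in("lid_bar","lid_panel","drawer_pull"):
        for r in nets.spot_point(q,p)[:1]: print(q,round(r["conf"],2),np.round(Rz(-BY)@(np.array(r["point"])-np.r_[B,0]),3))
# fit lid angle from mask
m=nets.silhouettes("lid_panel",p)[0]["mask"]
for th in np.arange(.7,1.05,.05):
    c=np.array([[-.15*np.cos(th)-.008*-np.sin(th)*1,y,.15*np.sin(th)+.008*np.cos(th)] for y in(-.132,.132)]+[[.008*np.sin(th),y,.008*np.cos(th)] for y in(.132,-.132)])
    P=proj(p,(c+[.102,0,.157])@Rz(BY).T+np.r_[B,0])
    M=np.zeros(m.shape,np.uint8);cv2.fillPoly(M,[np.round(P).astype(int)],1)
    print(round(th,2),round((M&m).sum()/(M|m).sum(),3))
E
```

```text
[0.0643 0.0459 0.2824] [-3.9  0.4  4.6] 0.008493609783389571 0.002163924650210077
lid_bar 0.46 [ 0.099 -0.001  0.159]
lid_panel 0.79 [0.1   0.    0.156]
drawer_pull 0.82 [-0.002  0.209  0.034]
[0.0643 0.0459 0.2825] [-3.8 -1.5  4.6] 0.008790767853693973 0.0016046978489167366
lid_bar 0.86 [0.061 0.045 0.276]
lid_panel 0.86 [0.101 0.004 0.158]
drawer_pull 0.67 [0.001 0.209 0.037]
[0.0643 0.0459 0.2825] [-4.2 -0.6  5.9] 0.008747481866957436 0.0018864201668094623
lid_bar 0.71 [0.064 0.043 0.276]
lid_panel 0.62 [0.1   0.002 0.162]
drawer_pull 0.97 [0.    0.212 0.038]
0.7 0.734
0.75 0.747
0.8 0.768
0.85 0.77
0.9 0.768
0.95 0.758
1.0 0.731
1.05 0.703
```

```bash
python3 -c "
from look import *
print(manip.finish_job()); s=manip.sense(); print(s['clock'],s['position'],s['opening'],s['wrist_force'])"
```

```text
the job is handed in; nothing more can be done
None
the job is handed in; nothing more can be done
```

The job is done and handed in at about 29 s, with the arm still holding the lid open. No verdict was reported.

- **Clip box and drawer:** I laid the small clip box flat in the open drawer and let go. I then pushed the drawer shut by its pull until it hit a hard stop at 23 N.
- **Lid and knob:** I tugged the lid with the knob untouched. It rose about 4 mm and then stopped hard at 18 N, so it was caught. I slid the knob its full 30 mm, then lifted the lid by its bar and kept the grip.

**Last checks:**
- **Lid:** it is open about 0.9 rad, judged from the gripper position and the bar point. The bar is at about 0.276 m, the jaws are closed on it, and the arm is still.
- **Other things:** just after the lift, the jar, mug and pepper mill were within about 5 mm of where they started.

**What disagreed or went wrong:**
- **Drawer reading:** the scene camera put the drawer pull 2–5 mm out from its shut position, while the hard stop and the top camera put it shut to within about 2 mm.
- **Lid angle by outline:** fitting the lid's outline in the picture gave a weak result, with a flat best match between 0.8 and 0.9 rad.
- **Bar point:** one of the last three bar readings was clearly wrong and I ignored it.
- **Wrong move:** after releasing the box I retreated the wrong way, over the lid bar, but felt no contact force.

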